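Fit the hub collar on the decorating wheel's spindle flat and hold it

ROBOT

A 6-joint arm with a two-finger parallel gripper is mounted at the origin on the work surface. World frame = base frame: x ahead of the robot, y to its left, z up, the work surface at z = 0. Lengths are in m, angles in rad, forces in N, time in s.
With the tool pointing down it reaches from about 0.225 to 0.875 m from the base axis. Payload 3.4 kg.
Tool frame: the origin (TCP) lies on the centre line of the jaws, within the pads' length; the fingertips stand 14 mm ahead of it and the grasp point (between the pads) lies 5 mm behind it; z points along the fingers, y is the line along which they close (so a half turn about z gives the same grasp; the last joint's range is limited). The gripper opens to 85 mm and grips with 20 to 120 N. Pads are 22 mm wide; open, the fingers measure 114 mm over their backs; the gripper's body (76 mm by 85 mm) begins 54 mm behind the grasp point. The pads swing forward as they close: fully open they stand 13 mm farther back than shut.
Start: joints at [1.059, 0.276, 1.505, -0, 1.361, -0.121], TCP at [0.219, 0.532, 0.245] pointing down, gripper open.
Joint ranges: [-2.89, 2.89], [-0.75, 2.08], [0.22, 2.7], [-1.18, 4.32], [0.11, 2.71], [-2.7, 2.7]. Speed limits (rad/s): [2.57, 2.57, 3.14, 3.14, 3.14, 3.14].

INTERFACE

Orientations are given as a unit quaternion [w, x, y, z].
In Python, from rig import manip, eyes gives the robot as it stands.
- The arm moves only by the shell command python3 -m creep 'ROWS' [FORCE]. ROWS is JSON, a list of rows, each a list of 5 numbers: the opening, from 0 (shut) to 1 (fully open), then the shift along the tool's x, y, z normalised to -1 to 1, where 1 is 0.5 m, then the turn about the tool's z normalised to -1 to 1, where 1 is 360 degrees. In form: [[fingers, dx, dy, dz, spin], ...]. A call has 1 to 10 rows; each row is the pose to reach, as a shift and turn from the pose commanded when the call began, along the tool's axes at that moment, turning the shorter way round; what a row does not reach only later rows make up. A row lasts 1/10 s, in which the tool goes at most 50 mm and 8.59 degrees, less where a joint would pass 70% of its speed; a pose out of reach is approached as far as the arm can. A call with a number of a shift or a turn outside -1 to 1 is refused whole. A call with a gripper value outside its range is refused whole. The fingers move at their own pace and stop on an object; FORCE is the grip in N (left out, the last holds). Time passes only in rows, so rows that repeat a pose let the fingers close. It gives the time, the measured TCP pose, the force, the opening and the grip force at its end, in the units of the state.
- manip.get_state(): the state, without advancing time (a new reading comes with each control period).
- eyes.get_image(name): name is "side" or "top"; returns a dict with "frame" (400x640x3 uint8, red, green, blue), "fx", "fy", "cx", "cy" (pixels), "k1" (the pictures are not rectified: a ray, as slopes to the right and down, at radius r is drawn at 1 + k1 r^2 times it, then the intrinsics apply), "R" (3x3) and "t" (3): a world point X has camera coordinates R X + t. Camera axes: x right, y down, z forward; pixel columns grow to the right and rows downward; lengths in m; the calibration is good to about 2 mm. A picture is of the moment at which its call begins. There is no depth.
- manip.sign_off(): hands the job in; it is judged then, once.
Trained networks look in the newest picture that a camera, given by its name, has taken for a name from the list of things; names that differ only in an ending like _2 or _b are one class to them, and where a whole thing is asked for, a point or a joint stands for the part that bears it (a point fixed in the world has none). Each returns a list of dicts, best first, with "confidence" (0 to 1); they miss things now and then, are a little off and sometimes report something else, mostly with a low value. They report only what shows in the picture. A call takes as long as a camera call. They do not tell look-alikes from the thing itself.
- eyes.regions_of(camera, label): "mask" (400x640 bool, what is visible of it) and "bbox" ([left, top, right, bottom] in pixels, round what is visible of it).
- eyes.place_of(camera, label): "centre" ([column, row] in pixels: a listed point, or the origin of a listed thing).
The state is a dict: "clock": time; "qpos": joint angles; "qd": joint speeds; "effort": joint torques, N m; "position": TCP position; "ee_rot": TCP orientation; "contact_force": force on the tool from outside, world axes, zero at the start; "moment": the same for the moment, N m; "width": finger opening in m; "gripper_force": force on a finger pad.
Only numpy, scipy, OpenCV 4.12 (cv2) and the standard library are available. Lean on these libraries where they do the work, as an engineer would, in place of code of your own. Each camera call takes 0.05 s, during which the arm holds its last target. There are 200 camera calls.

TASK

Get the decorating wheel's hub collar ready for me to tighten. First pinch the wheel's bare spindle, feel for the flat milled on it and turn the spindle by hand until the flat faces straight to the front of the wheel (the side with the control panel); then slide the collar, with its set screw pointing to the front over that flat, fully down onto the spindle's shoulder. Leave the other things on the bench where they are, and finish still gripping the collar and pressing it firmly down on the shoulder: do not let go.

Things in the scene. Friction and masses are not known exactly. Their poses are not given: they have to be found in the camera images.
- wheel: fixed decorating wheel, head removed: white housing 200 x 200 mm, 95 mm high. Origin: centre of its underside, on the spindle's axis, z up. Its FRONT is its own -x side (black panel, knob out to 118 mm). On top a bearing nose (radius 48 mm at height 95, 19 mm from height 107) carries the upright steel spindle, which turns with a drag of about 0.06 N m and stays where it is left
- shoulder (a point): point on the spindle's axis level with its shoulder (radius 17 mm), 128 mm above the wheel's underside; axes as the wheel's, not turning. Above it the bare spindle, 24 mm thick, rises 50 mm. From 6 mm above the shoulder up it has one flat, 8 mm from the axis: 20 mm thick across it. The flat starts 20 to 86 degrees from front towards the wheel's own -y side, not measured: feel or look for it
- spindle_end (a point): point on the spindle's axis at its end face, 50 mm above the shoulder (rim chamfer 1 mm); axes as the wheel's. Feeling the flat: fingers closed along a line at angle f from the flat's normal stop at 12 + 12 cos(48 deg - |f|) mm if |f| is under 48 deg (20 mm with a finger squarely on the flat), else at 24 mm; the pads yield, so the readings come out about 0.7 mm smaller
- collar: the hub collar, loose on the bench: steel ring 28 mm high, 48 mm across, bore 26 mm, about 0.27 kg; origin centre of its underside, z up. Grip its two spanner flats, to its own +y and -y, 42 mm apart over the full height. A dark set screw through its own -x side reaches into the bore, to 9 mm from the axis: it slides on only with the screw over the spindle's flat (about 14 degrees either way)
- screw (a point): centre of the outer end of the collar's set-screw head (12 mm across), 33 mm from the collar's axis towards its own -x and 14 mm above its underside; the screw's 6 mm point is at the same height, and lands on the spindle's end if it is not over the flat
- spacer: bystander: plain steel spacer ring, 48 mm outer diameter, 26 mm bore, 14 mm high, without screw or flats; origin centre of underside
- wheel_head: bystander: the aluminium wheel head lying on the bench, a disc 180 mm across and 12 mm thick; origin centre of underside
- hex_key: bystander: black L-shaped hex key, 6 mm thick, legs 90 and 28 mm, lying on the wheel head; origin near the middle of its long leg
- water_bowl: bystander: glass bowl, 124 mm across, 55 mm high; origin centre of underside
- sponge: bystander: pink sponge block 75 x 110 x 35 mm; origin centre of underside
- glaze_jar: bystander: white jar with lid, 54 mm across, 60 mm high; origin centre of underside
- squeeze_bottle: bystander: white squeeze bottle with a nozzle, 52 mm across, 150 mm high; origin centre of underside
- brush_pot: bystander: white pot of brushes, 68 mm across, pot 90 mm and brushes about 220 mm high; origin centre of underside
Mind the look-alikes: they are no part of the job. Leave any yellow look-alike of the collar alone.

How it is judged:
By the outcome, as a careful person would: the job done as asked, in the order asked, and still so for the second after the job is handed in, while the arm keeps its last pose, push and grip.
It also fails if it takes over 61 s, if anything falls off the work surface, if the arm or the gripper's body presses on something with over 40 N, if the wrist force passes 120 N, or if a joint passes its speed limit or range.

## Working session

There is one attempt and no reset: what is moved stays moved. The work goes in short steps, Python scripts to look and compute and a shell command to move; the robot and the scene stay as the last step left them, time stands still between calls to the robot, and variables do not carry over. Pictures are saved under pics/ and viewed, at most 10 in all, crops included, and the job is handed in when it is done.

```bash
mkdir -p pics
cat > h.py <<'E'
import numpy as np, cv2
from rig import manip, eyes
def cam(n):
    return eyes.get_image(n)
def ray(c,px):
    s=(np.array(px,float)-[c['cx'],c['cy']])/[c['fx'],c['fy']]
    u=s.copy()
    for _ in range(30): u=s/(1+c['k1']*(u@u))
    R=np.array(c['R']);t=np.array(c['t'])
    return -R.T@t, R.T@np.array([u[0],u[1],1])
def atz(c,px,z):
    o,d=ray(c,px); return o+d*(z-o[2])/d[2]
def proj(c,X):
    p=np.array(c['R'])@np.array(X)+np.array(c['t']); u=p[:2]/p[2]
    u=u*(1+c['k1']*(u@u)); return u*[c['fx'],c['fy']]+[c['cx'],c['cy']]
def tri(cs,pxs):
    A=np.zeros((3,3));b=np.zeros(3)
    for c,p in zip(cs,pxs):
        o,d=ray(c,p);d=d/np.linalg.norm(d);M=np.eye(3)-np.outer(d,d);A+=M;b+=M@o
    X=np.linalg.solve(A,b)
    return X,[float(np.linalg.norm(proj(c,X)-p)) for c,p in zip(cs,pxs)]
E
python3 - <<'E'
from h import *
np.set_printoptions(precision=4,suppress=True)
C={}
for n in('top','side'):
    c=C[n]=cam(n); cv2.imwrite(f'pics/{n}0.png',c['frame'][:,:,::-1])
    print(n,c['fx'],c['k1'],-np.array(c['R']).T@c['t'])
Z=dict(wheel=0,shoulder=0.128,spindle_end=.178,collar=0,screw=.014,spacer=0,wheel_head=0,water_bowl=0,glaze_jar=0,squeeze_bottle=0,brush_pot=0,sponge=0)
for n in C:
  for l,z in Z.items():
    for r in eyes.place_of(n,l)[:3]:
        print(n,l,round(r['confidence'],2),np.round(r['centre'],1),atz(C[n],r['centre'],z)[:2])
print(manip.get_state())
E
```

```text
top 478.9012022856128 -0.021539539885420213 [ 0.3736 -0.046   1.7165]
side 473.1370409676681 -0.009354476305927142 [ 0.4468 -1.023   0.9043]
top wheel 0.83 [284.9 221.8] [0.539  0.0902]
top wheel 0.61 [238.2 164.3] [0.7482 0.2671]
top shoulder 0.72 [281.7 221.9] [0.5262 0.0907]
top shoulder 0.64 [393.1 206.9] [ 0.5821 -0.2802]
top spindle_end 0.65 [288.2 217.4] [0.5363 0.0658]
top collar 0.65 [370.  201.2] [ 0.6185 -0.2158]
top collar 0.59 [395.3 198.8] [ 0.6286 -0.3071]
top collar 0.38 [237.5 165.2] [0.7448 0.2696]
top screw 0.61 [370.2 206.1] [ 0.5988 -0.2151]
top screw 0.46 [399.2 207. ] [ 0.5971 -0.3188]
top spacer 0.65 [381.1 242.5] [ 0.47   -0.2557]
top wheel_head 0.82 [194.9 250.6] [0.4301 0.4113]
top water_bowl 0.57 [345.4 158.8] [ 0.7739 -0.1257]
top glaze_jar 0.67 [434.7 234.6] [ 0.5012 -0.4472]
top glaze_jar 0.23 [398.1 208.4] [ 0.5938 -0.317 ]
top squeeze_bottle 0.74 [445.7 200.6] [ 0.6247 -0.4888]
top squeeze_bottle 0.71 [193.4 245.9] [0.4469 0.4176]
top squeeze_bottle 0.27 [284.3 225.3] [0.5263 0.0921]
top brush_pot 0.86 [235.4 166.2] [0.741  0.2772]
top brush_pot 0.6 [
[... 648 characters left out ...]
.768  -0.1115]
side glaze_jar 0.55 [306.6 370. ] [ 0.5015 -0.463 ]
side squeeze_bottle 0.78 [366.4 368.2] [ 0.6275 -0.4799]
side brush_pot 0.66 [352.  167.7] [0.7571 0.2596]
side sponge 0.8 [367.  192.4] [0.7743 0.1178]
{'clock': 1.3, 'qpos': array([ 1.059 ,  0.2759,  1.5049,  0.    ,  1.3607, -0.121 ]), 'qd': array([-0.0017, -0.0002,  0.0001,  0.0011, -0.0004,  0.0013]), 'effort': array([  0.0004, -41.6663, -24.61  ,  -0.0001,   0.0001,   0.    ]), 'position': array([0.219 , 0.5317, 0.2453]), 'ee_rot': array([0.    , 0.1941, 0.981 , 0.0001]), 'contact_force': array([ 0.1367,  0.3752, -0.8383]), 'moment': array([ 0.0212, -0.0055, -0.0111]), 'gripper_force': 0.0, 'width': 0.08544497231945447}
```

View pics/top0.png

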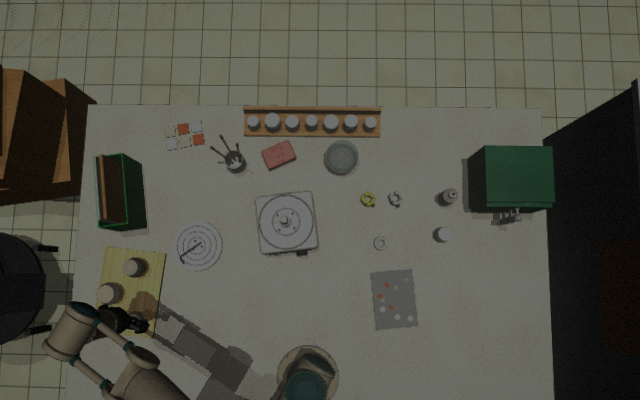

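View pics/side0.png

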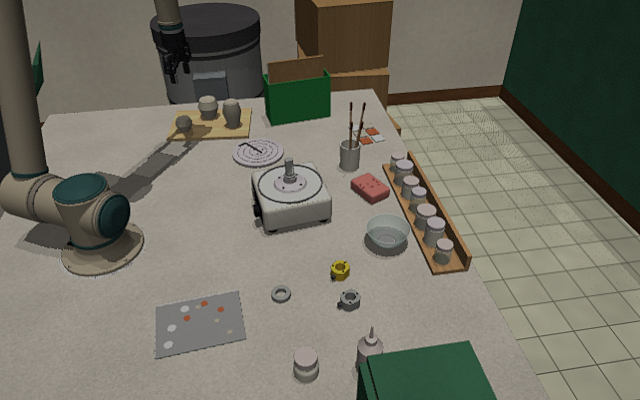

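The top view shows the wheel at (286,222), with its black panel at about (302,252), facing the robot. There are two collars: yellow at top (368,199) / side (340,270), and steel at top (396,199) / side (349,299). The plain spacer is at (380,243). The steel one fits the description, so I'll confirm it in a crop and measure the yaws.

Run:
```python
from h import *
np.set_printoptions(precision=4,suppress=True)
C={n:cam(n) for n in('top','side')}
def crop(n,x,y,w,h,s): return cv2.resize(np.ascontiguousarray(C[n]['frame'][y:y+h,x:x+w,::-1]),(w*s,h*s),interpolation=cv2.INTER_CUBIC)
a=np.hstack([crop('top',355,180,50,37,8),crop('side',310,255,50,37,8)][:2])
b=np.hstack([crop('top',250,185,80,60,5),crop('side',245,150,80,60,5)])
out=np.vstack([a,b]); out=cv2.convertScaleAbs(out,alpha=1.4,beta=20); cv2.imwrite('pics/crop1.png',out); print(out.shape)
# wheel outline
m=eyes.regions_of('top','wheel')[0]; print(m['confidence'],m['bbox'])
cn=max(cv2.findContours(m['mask'].astype('uint8'),0,1)[0],key=cv2.contourArea)[:,0]
P=np.array([atz(C['top'],p,.095)[:2] for p in cn],np.float32)
print(cv2.minAreaRect(P))
for n in C:
  for r in eyes.regions_of(n,'collar')[:3]:
    k=r['mask']; print(n,r['confidence'],r['bbox'],C[n]['frame'][k].mean(0))
S={k:[] for k in('collar','screw','spindle_end','shoulder','wheel')}
for i in range(3):
  for n in C:
    C[n]=cam(n)
  for l in S:
    S[l].append([[(np.round(r['centre'],1).tolist(),round(r['confidence'],2)) for r in eyes.place_of(n,l)[:2]] for n in C])
for l in S: print(l,*S[l],sep='\n ')
```

```text
(596, 800, 3)
0.86 [252.8, 190.1, 318.8, 254.2]
((0.5212274193763733, 0.0767197459936142), (0.2189198136329651, 0.20680463314056396), 6.625731945037842)
top 0.44 [363.9, 195.9, 377.7, 209.9] [88.8345 88.6552 47.2897]
side 0.68 [331.2, 263.5, 347.9, 283.7] [113.3782  99.8622  32.4103]
side 0.63 [335.6, 290.2, 359.1, 312.0] [86.1418 85.9742 82.8299]
side 0.22 [340.1, 124.7, 362.4, 172.5] [88.3322 84.8792 76.4446]
collar
 [[([395.1, 200.8], 0.69), ([369.2, 201.3], 0.59)], [([350.4, 304.3], 0.9), ([337.9, 276.8], 0.64)]]
 [[([365.6, 200.9], 0.66), ([395.3, 200.4], 0.63)], [([338.7, 277.5], 0.53)]]
 [[([368.5, 201.8], 0.62), ([393.9, 197.1], 0.45)], [([349.2, 303.9], 0.77), ([336.7, 276.5], 0.61)]]
screw
 [[([394.7, 206.9], 0.57), ([372.0, 205.5], 0.42)], [([335.8, 303.7], 0.78), ([368.1, 191.3], 0.69)]]
 [[([283.4, 219.4], 0.66), ([397.9, 207.5], 0.63)], [([334.9, 306.2], 0.92), ([326.0, 278.8], 0.68)]]
 [[([342.1, 158.0], 0.54), ([397.0, 206.0], 0.5)], [([336.2, 304.2], 0.78), ([329.7, 275.4], 0.54)]]
spindle_end
 [[([286.8, 220.1], 0.76)], [([291.5, 158.9], 0.6), ([304.1, 369.2], 0.38)]]
 [[([286.3, 218.7], 0.67)], [([289.9, 156.8], 0.74), ([282.8, 300.1], 0.61)]]
 [[([287.4, 220.9], 0.61)], [([286.6, 160.1], 0.97)]]
shoulder
 [[([284.1, 220.3], 0.8)], [([289.3, 174.0], 0.72), ([306.3, 372.7], 0.28)]]
 [[([282.1, 219.4], 0.86), ([394.5, 198.6], 0.46)], [([289.8, 173.4], 0.77)]]
 [[([285.4, 220.7], 0.94)], [([291.7, 175.4], 0.72), ([252.2, 152.4], 0.64)]]
wheel
 [[([287.6, 224.6], 0.77)], [([290.3, 205.5], 0.72)]]
 [[([285.8, 223.8], 0.66)], [([292.1, 205.5], 0.61)]]
 [[([284.6, 224.5], 0.83)], [([290.5, 206.9], 0.8)]]
```

View pics/crop1.png

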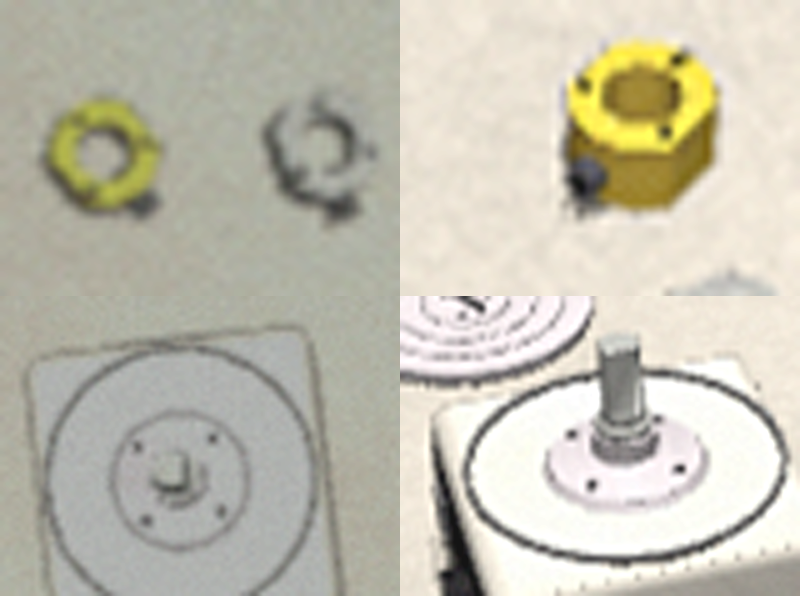

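The crop shows that the steel collar is the right one of the two (top crop (320,150), top image (396,199), screw at (398,206)); the yellow one at the left is the look-alike. The flat of the spindle is seen from the side. Next I'll refine the wheel's yaw and axis, and the collar's pose.

Run:
```python
from h import *
np.set_printoptions(precision=4,suppress=True)
c=cam('top'); s=cam('side')
A=lambda *v:np.mean(v,0)
T=dict(collar=([[395.3,198.8],[395.1,200.8],[395.3,200.4],[393.9,197.1]],[[351,305.9],[350.4,304.3],[349.2,303.9]]),
 screw=([[399.2,207],[397.9,207.5],[397,206]],[[338.1,306.2],[335.8,303.7],[334.9,306.2],[336.2,304.2]]),
 spindle_end=([[288.2,217.4],[286.8,220.1],[286.3,218.7],[287.4,220.9]],[[291.5,158.9],[289.9,156.8],[286.6,160.1]]),
 shoulder=([[281.7,221.9],[284.1,220.3],[282.1,219.4],[285.4,220.7]],[[291.6,173.6],[289.3,174],[289.8,173.4],[291.7,175.4]]),
 wheel=([[284.9,221.8],[287.6,224.6],[285.8,223.8],[284.6,224.5]],[[293.4,206.3],[290.3,205.5],[292.1,205.5],[290.5,206.9]]))
for l,(a,b) in T.items(): print(l,*tri([c,s],[A(*a),A(*b)]))
# Hough lines of housing top edges + the black ring ellipse (top)
m=eyes.regions_of('top','wheel')[0]['mask'].astype('uint8')
cn=max(cv2.findContours(m,0,1)[0],key=cv2.contourArea)[:,0]
P=np.array([atz(c,p,.095)[:2] for p in cn])
ct=np.array([.53,.082]); D=P-ct
th=np.radians(6.5); ex=np.array([np.cos(th),np.sin(th)]);ey=np.array([-ex[1],ex[0]])
u,v=D@ex,D@ey
for nm,sel in dict(far=(u>.08)&(abs(v)<.08),left=(v>.08)&(abs(u)<.08),near=(u<-.08)&(abs(v)<.08),right=(v<-.08)&(abs(u)<.08)).items():
    q=P[sel].astype(np.float32); vx,vy,x0,y0=cv2.fitLine(q,cv2.DIST_HUBER,0,.01,.01).ravel()
    print(nm,len(q),'dir deg',np.degrees(np.arctan2(vy,vx)),'u,v at mid',(np.array([x0,y0])-ct)@ex,(np.array([x0,y0])-ct)@ey)
# steel blob of collar in top: darker than bench
for n,im,(x,y,w,h) in(('top',c,(385,188,24,24)),('side',s,(332,286,32,30))):
    g=cv2.cvtColor(im['frame'],cv2.COLOR_RGB2GRAY)[y:y+h,x:x+w]; print(n);print(g[::1] if n=='top' else '')
```

```text
collar [ 0.6284 -0.3061 -0.0022] [0.3406445559716468, 0.5112568356261675]
screw [ 0.5956 -0.3144  0.0143] [0.554207389324803, 0.8371610352908112]
spindle_end [0.5311 0.0683 0.186 ] [0.5466857948524491, 0.639530832815288]
shoulder [0.5334 0.086  0.1213] [0.5903622712023152, 0.691035300303722]
wheel [0.5324 0.0868 0.0031] [0.11343344778086559, 0.13514179230656112]
far 46 dir deg -82.477615 u,v at mid 0.09465256355024046 0.000563936940048684
left 46 dir deg 7.8568864 u,v at mid -0.0002577526459422528 0.09132199382412166
near 49 dir deg -85.14445 u,v at mid -0.10578934723975125 -0.0023684552187256524
right 47 dir deg 8.302017 u,v at mid -0.00022050969506177617 -0.10056433291155643
top
[[109 109 110 112 112 111 115 110 113 109 111 111 113 111 108 109 113 113
  111 110 109 111 111 111]
 [111 111 112 109 110 110 111 111 111 110 114 110 112 108 110 112 112 110
  112 113 110 108 109 109]
 [114 113 114 115 112 112 112 113 112 105 108 105 105 110 108 110 113 110
  112 111 113 111 110 111]
 [109 109 110 111 113 111 111 111 111  97  95  99 101 106 106 110 111 113
  114 110 110 108 111 112]
 [111 
[... 1319 characters left out ...]
9 110 112 106  88  73  66  67  53  40  44  44  71 102 109 109
  108 109 112 110 113 114]
 [111 110 111 111 113 112 115 107 103 103  80  47  36  47  71  97 114 112
  109 112 108 109 112 112]
 [109 112 112 112 108 111 110 109 111 110  88  63  65  75 100 112 112 113
  111 112 109 110 112 114]
 [110 114 112 110 109 110 110 112 113 115  98  93  99 110 111 113 110 113
  108 111 112 111 109 111]
 [111 113 109 113 112 109 111 111 114 110 111 112 111 107 110 109 111 115
  113 110 109 106 111 111]
 [109 109 110 110 109 110 108 111 111 112 110 112 112 112 111 109 112 111
  111 110 112 112 108 112]
 [111 110 112 112 111 110 108 110 111 110 111 108 112 113 111 111 110 112
  112 112 110 109 110 114]]
side
```

Run:
```python
from h import *
np.set_printoptions(precision=4,suppress=True)
c=cam('top'); s=cam('side')
print('ring',atz(c,[286.2,221.8],.095),'end top',atz(c,[284.4,218.4],.178),'end side',atz(s,[288.8,159.4],.178),'should side',atz(s,[290,177.4],.128))
for n,im in(('top',c),('side',s)):
    g=cv2.cvtColor(im['frame'],cv2.COLOR_RGB2GRAY)
    x,y,w,h=(252,188,70,66) if n=='top' else (245,155,90,65)
    G=cv2.resize(g[y:y+h,x:x+w],None,fx=4,fy=4,interpolation=cv2.INTER_CUBIC)
    bh=cv2.morphologyEx(G,cv2.MORPH_BLACKHAT,np.ones((17,17),np.uint8))
    b=(bh>25).astype('uint8')
    for k in cv2.findContours(b,cv2.RETR_LIST,1)[0]:
        if len(k)<50: continue
        (cx,cy),ax,an=cv2.fitEllipse(k)
        if min(ax)<60: continue
        p=[x+(cx+.5)/4-.5,y+(cy+.5)/4-.5]
        print(n,p,np.array(ax)/4,[atz(im,p,z)[:2] for z in(.095,.107)])
# dense model fit of far-left corner: project candidate model overlays
yaw=np.radians(7.8)
R=lambda a:np.array([[np.cos(a),-np.sin(a)],[np.sin(a),np.cos(a)]])
vis=[]
for im,(x,y,w,h) in((c,(245,180,85,80)),(s,(240,145,100,100))):
    k=5 if im is c else 4
    V=cv2.resize(np.ascontiguousarray(im['frame'][y:y+h,x:x+w,::-1]),(400,400 if im is s else 376),interpolation=cv2.INTER_CUBIC)
    sx,sy=V.shape[1]/w,V.shape[0]/h
    def dr(pts,col):
        q=np.array([(proj(im,p)-[x,y]+.5)*[sx,sy] for p in pts]).astype(int); cv2.polylines(V,[q.reshape(-1,1,2)],False,col,1)
    o=np.array([.529,.078])
    sq=[[*(o+R(yaw)@np.array(q)),.095] for q in([-.1,-.1],[.1,-.1],[.1,.1],[-.1,.1],[-.1,-.1])]
    dr(sq,(0,0,255)); dr([[*p[:2],0] for p in sq],(255,0,0))
    for r,z in((.048,.095),(.019,.107),(.017,.128),(.012,.178)):
        dr([[*(o+r*np.array([np.cos(t),np.sin(t)])),z] for t in np.linspace(0,6.3,40)],(0,160,0))
    vis.append(cv2.copyMakeBorder(V,0,400-V.shape[0],0,0,0))
cv2.imwrite('pics/fit.png',cv2.convertScaleAbs(np.hstack(vis),alpha=1.3))
```

```text
ring [0.5299 0.0782 0.095 ] end top [0.5329 0.078  0.178 ] end side [0.532 0.077 0.178] should side [0.5311 0.061  0.128 ]
top [324.99243927001953, 256.9715270996094] [17.7438 28.3548] [array([ 0.413 , -0.0554]), array([ 0.4128, -0.0554])]
top [296.457763671875, 230.63418579101562] [25.5163 37.808 ] [array([0.5004, 0.0426]), array([0.4994, 0.042 ])]
top [252.11905765533447, 193.90087699890137] [33.5578 39.1224] [array([0.6243, 0.1978]), array([0.6225, 0.196 ])]
top [297.22571563720703, 209.9009780883789] [21.0179 34.5584] [array([0.5713, 0.0416]), array([0.5698, 0.0409])]
side [285.0060577392578, 182.98376655578613] [16.9875 22.4881] [array([0.5174, 0.082 ]), array([0.5163, 0.0657])]
side [289.59588623046875, 183.54557037353516] [38.2499 63.7887] [array([0.5302, 0.077 ]), array([0.5289, 0.0607])]
```

View pics/fit.png

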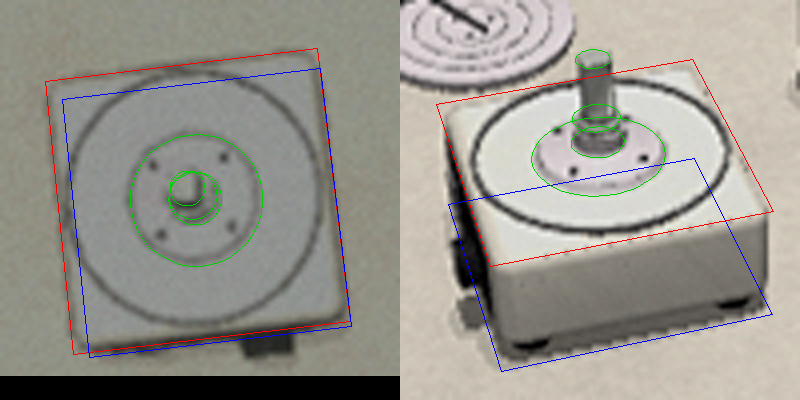

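The overlay (top axis about (190,188), side about (595,60) in the picture) fits with the wheel axis near (0.531, 0.079) and a yaw of about 7.8°. The steel collar is at (0.628,-0.306) with a yaw of about 14°. First I'll move above the spindle.

```bash
python3 -m creep '[[0.6,-0.922,-0.6,0,0.019],[0.6,-0.922,-0.6,0,0.019],[0.6,-0.922,-0.6,0,0.019],[0.6,-0.922,-0.6,0,0.019],[0.6,-0.922,-0.6,0,0.019],[0.6,-0.922,-0.6,0,0.019],[0.6,-0.922,-0.6,0,0.019],[0.6,-0.922,-0.6,0,0.019],[0.6,-0.922,-0.6,0,0.019],[0.6,-0.922,-0.6,0,0.019]]' 20; python3 -m creep '[[0.6,0,0,0,0],[0.6,0,0,0,0],[0.6,0,0,0,0]]'
python3 - <<'E'
from h import *
c=cam('top');s=cam('side');print(manip.get_state())
V=[]
for im,(x,y,w,h) in((c,(245,180,80,80)),(s,(250,100,80,80))):
    V.append(cv2.resize(np.ascontiguousarray(im['frame'][y:y+h,x:x+w,::-1]),(400,400),interpolation=cv2.INTER_CUBIC))
cv2.imwrite('pics/above.png',cv2.convertScaleAbs(np.hstack(V),alpha=1.5,beta=15))
E
```

```text
clock: 4.6
position: [0.5035, 0.118, 0.2456]
ee_rot: [0.0, 0.252, 0.968, 0.0]
contact_force: [1.5, 0.4, 0.6]
width: 0.0508
gripper_force: 0.0
clock: 4.9
position: [0.502, 0.1205, 0.2452]
ee_rot: [-0.0, 0.252, 0.968, 0.0]
contact_force: [-0.3, -0.2, -0.0]
width: 0.0512
gripper_force: 0.0
{'clock': 5.0, 'qpos': array([ 1.01593810e-01,  1.87266262e-01,  1.62568563e+00,  4.67986685e-04,
        1.32888847e+00, -9.61032044e-01]), 'qd': array([ 0.00707916, -0.00234378, -0.00257386, -0.00393976, -0.0003031 ,
       -0.00128082]), 'effort': array([-4.64011375e-01, -3.57033563e+01, -2.43414205e+01, -2.70548643e-02,
       -1.04302814e-02,  2.16546949e-03]), 'position': array([0.50178485, 0.12107412, 0.24537515]), 'ee_rot': array([-1.95209176e-04,  2.51414393e-01,  9.67879505e-01,  1.69825368e-04]), 'contact_force': array([-0.38563503,  0.06474684,  1.13680027]), 'moment': array([ 0.01315541, -0.0261972 , -0.02334208]), 'gripper_force': 0.0, 'width': 0.05102106229875864}
```

View pics/above.png

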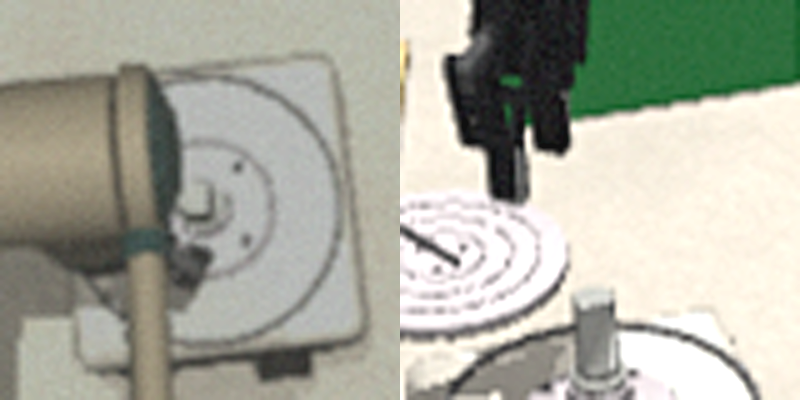

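The top picture shows the arm 50 mm short (row budget); the spindle is still free at the bottom of the side crop (595,340). I'll finish the approach and go down, then pinch.

```bash
python3 -m creep '[[0.6,-0.092,-0.045,0,0],[0.6,-0.092,-0.045,0,0],[0.6,-0.092,-0.045,0,0],[0.6,-0.092,-0.045,0.09,0],[0.6,-0.092,-0.045,0.18,0],[0.6,-0.092,-0.045,0.18,0],[0.6,-0.092,-0.045,0.18,0]]' 20; python3 -m creep '[[0,0,0,0,0],[0,0,0,0,0],[0,0,0,0,0],[0,0,0,0,0],[0,0,0,0,0],[0,0,0,0,0]]' 20
```

```text
clock: 5.7
position: [0.5312, 0.0789, 0.1557]
ee_rot: [-0.001, 0.252, 0.968, 0.0]
contact_force: [0.2, 0.5, 0.5]
width: 0.051
gripper_force: 0.0
clock: 6.3
position: [0.5336, 0.0785, 0.1579]
ee_rot: [0.002, 0.252, 0.968, 0.001]
contact_force: [-0.1, 3.5, 6.9]
width: 0.0226
gripper_force: 20.2
```

```bash
python3 -m creep '[[0.45,0,0,0,0],[0.45,0,0,0,0],[0.45,0,0,0,-0.02],[0.45,0,0,0,-0.04],[0.45,0,0,0,-0.06],[0.45,0,0,0,-0.078],[0.45,0,0,0,-0.078]]' 20; python3 -m creep '[[0,0,0,0,-0],[0,0,0,0,0],[0,0,0,0,0],[0,0,0,0,0],[0,0,0,0,0],[0,0,0,0,0]]' 20
```

```text
clock: 7.0
position: [0.5316, 0.0776, 0.1551]
ee_rot: [-0.0, 0.01, 1.0, -0.0]
contact_force: [-0.7, -0.3, 0.2]
width: 0.0384
gripper_force: 0.0
clock: 7.6
position: [0.5317, 0.0821, 0.1557]
ee_rot: [0.0, 0.012, 1.0, 0.004]
contact_force: [0.4, 12.6, 1.2]
width: 0.0194
gripper_force: 22.3
```

Width 19.4 mm: the pad is squarely on the flat (normal at world ≈269°, i.e. ≈81° from front). I'll grip harder and turn the spindle 81° to the front.

```bash
python3 -m creep '[[0,0,0.006,0,0],[0,0,0.006,0,0],[0,0,0.006,0,0]]' 50; python3 -m creep '[[0,0,0,0,0.0225],[0,0,0,0,0.045],[0,0,0,0,0.0675],[0,-0.002,0,0,0.09],[0,-0.002,0,0,0.1125],[0,-0.003,0,0,0.135],[0,-0.003,0,0,0.1575],[0,-0.005,0,0,0.18],[0,-0.005,0,0,0.2025],[0,-0.005,0,0,0.225]]' 50;  python3 -m creep '[[0,0,0,0,0],[0,0,0,0,0],[0,0,0,0,0]]' 50
```

```text
clock: 7.9
position: [0.5318, 0.0822, 0.1557]
ee_rot: [0.0, 0.011, 1.0, 0.001]
contact_force: [-1.8, 5.4, 4.3]
width: 0.0193
gripper_force: 48.7
clock: 8.9
position: [0.5315, 0.0784, 0.1557]
ee_rot: [-0.001, 0.659, 0.752, -0.003]
contact_force: [-8.7, -5.5, 9.4]
width: 0.0194
gripper_force: 51.5
clock: 9.2
position: [0.5315, 0.0783, 0.1557]
ee_rot: [-0.001, 0.657, 0.754, -0.003]
contact_force: [-8.7, -4.0, 9.0]
width: 0.0194
gripper_force: 50.4
```

The flat turned with the pads (width unchanged at 19.4 mm, closing line at world 7.9°). The next step is to release, lift, and go above the collar.

```bash
python3 -m creep '[[0.6,0,0,0,0],[0.6,0,0,0,0],[0.6,0,0,0,0],[0.6,0,0,-0.1,0],[0.6,0,0,-0.2,0],[0.6,0,0,-0.2,0]]' 20; python3 -m creep '[[0.7,-0.788,0.087,0,0.233],[0.7,-0.788,0.087,0,0.233],[0.7,-0.788,0.087,0,0.233],[0.7,-0.788,0.087,0,0.233],[0.7,-0.788,0.087,0,0.233],[0.7,-0.788,0.087,0,0.233],[0.7,-0.788,0.087,0,0.233],[0.7,-0.788,0.087,0,0.233],[0.7,-0.788,0.087,0,0.233],[0.7,-0.788,0.087,0,0.233]]' 20;  python3 -m creep '[[0.7,0,0,0,0],[0.7,0,0,0,0]]' 20
python3 - <<'E'
from h import *
c=cam('top');s=cam('side')
V=[]
for im,(x,y,w,h) in((c,(250,180,160,80)),(s,(245,140,80,40))):
    V.append(cv2.resize(np.ascontiguousarray(im['frame'][y:y+h,x:x+w,::-1]),(600,300),interpolation=cv2.INTER_CUBIC))
cv2.imwrite('pics/above2.png',cv2.convertScaleAbs(np.vstack(V),alpha=1.5,beta=15))
cv2.imwrite('pics/side2.png',cv2.convertScaleAbs(s['frame'][:,:,::-1],alpha=1.3))
for n,im in(('top',c),('side',s)):
  for l,z in(('collar',0),('screw',.014),('spacer',0)):
    for r in eyes.place_of(n,l)[:3]: print(n,l,round(r['confidence'],2),np.round(r['centre'],1),atz(im,r['centre'],z)[:2].round(4))
E
```

```text
clock: 9.8
position: [0.5388, 0.0808, 0.2623]
ee_rot: [0.006, 0.657, 0.754, 0.005]
contact_force: [0.5, 0.1, -0.2]
width: 0.0512
gripper_force: 0.0
clock: 10.8
position: [0.6313, -0.306, 0.2533]
ee_rot: [-0.0, 0.993, 0.118, -0.001]
contact_force: [-0.1, 1.1, -0.1]
width: 0.0596
gripper_force: 0.0
clock: 11.0
position: [0.6313, -0.3036, 0.2547]
ee_rot: [-0.0, 0.992, 0.123, -0.0]
contact_force: [-0.0, 0.2, -0.4]
width: 0.0595
gripper_force: 0.0
top collar 0.54 [394.1 197.6] [ 0.6329 -0.3028]
top collar 0.47 [369.8 202.7] [ 0.613  -0.2151]
top screw 0.5 [395.6 208.1] [ 0.5929 -0.3059]
top screw 0.46 [371.9 207.1] [ 0.5953 -0.2212]
top spacer 0.56 [395.6 208.7] [ 0.5925 -0.308 ]
side collar 0.9 [339.6 277.2] [ 0.6211 -0.2166]
side collar 0.84 [350.7 302. ] [ 0.6321 -0.2999]
side collar 0.71 [385.1 246. ] [ 0.7659 -0.1256]
side screw 0.63 [331.3 305.6] [ 0.5818 -0.3139]
side screw 0.6 [331.1 277.9] [ 0.5969 -0.2278]
side screw 0.45 [348.4 305.5] [ 0.6217 -0.3204]
side spacer 0.62 [280.4 297.5] [ 0.4657 -0.2574]
```

View pics/above2.png

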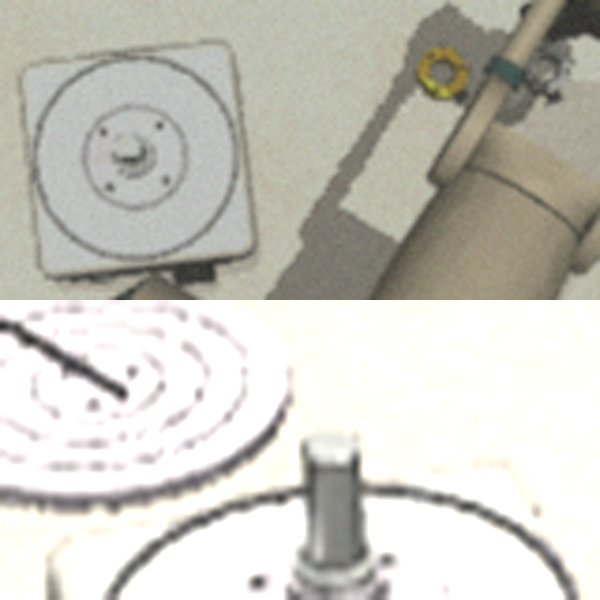

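The top view shows the wheel unobstructed, with edges at ≈8° and the flat facing the front; the steel collar is under the hand at top-crop (550,70). To learn its centre along the other axis precisely, I'll first pinch it lightly across the screw (57 mm overall, midpoint 4.5 mm toward the screw).

```bash
python3 -m creep '[[0.9,-0.0145,0.0025,0.08,-0.0235],[0.9,-0.0145,0.0025,0.16,-0.047],[0.9,-0.0145,0.0025,0.24,-0.07],[0.9,-0.0145,0.0025,0.3,-0.094],[0.9,-0.0145,0.0025,0.3,-0.117],[0.9,-0.0145,0.0025,0.3,-0.14],[0.9,-0.0145,0.0025,0.3,-0.164],[0.9,-0.0145,0.0025,0.3,-0.187],[0.9,-0.0145,0.0025,0.3,-0.21],[0.9,-0.0145,0.0025,0.3,-0.234]]' 20; python3 -m creep '[[0.9,0,0,0,-0.016],[0.9,0,0,0.05,-0.016],[0.9,0,0,0.1,-0.016],[0.9,0,0,0.14,-0.016],[0.9,0,0,0.167,-0.016],[0.9,0,0,0.167,-0.016]]' 20; python3 -m creep '[[0.3,0,0,0,0],[0.3,0,0,0,0],[0.3,0,0,0,0],[0.3,0,0,0,0],[0.3,0,0,0,0]]' 20
```

```text
clock: 12.4
position: [0.6246, -0.3066, 0.1054]
ee_rot: [0.0, 0.653, 0.758, 0.0]
contact_force: [0.4, 0.4, -1.0]
width: 0.077
gripper_force: 0.0
clock: 13.0
position: [0.6233, -0.3058, 0.0196]
ee_rot: [-0.002, 0.616, 0.788, -0.0]
contact_force: [0.6, 1.2, -0.6]
width: 0.0766
gripper_force: 0.0
clock: 13.5
position: [0.6255, -0.3071, 0.0232]
ee_rot: [0.001, 0.616, 0.788, 0.0]
contact_force: [1.0, 0.1, 3.9]
width: 0.056
gripper_force: 22.6
```

Width 56.0 mm confirms the pinch is on screw and back. The collar centre is at TCP + 4.5 mm along the closing line, (0.630, −0.306). Now I'll turn 90° above it and grip the spanner flats.

```bash
python3 -m creep '[[0.9,0,0,0,0],[0.9,0,0,0,0],[0.9,0,0,-0.08,0],[0.9,0,0.0105,-0.08,0.0235],[0.9,0,0.0105,-0.08,0.047],[0.9,0,0.0105,-0.08,0.07],[0.8,0,0.0105,-0.08,0.094],[0.7,0,0.0105,-0.08,0.117],[0.7,0,0.0105,-0.08,0.14],[0.7,-0.001,0.0105,-0.08,0.164]]' 20; python3 -m creep '[[0.7,0,0,0,0.0235],[0.7,0,0,0,0.047],[0.7,0,0,0,0.07],[0.7,0,0,0,0.086],[0.7,0,0,0,0.086],[0.7,0,0,0.04,0.086],[0.7,0,0,0.08,0.086],[0.7,0,0,0.08,0.086]]' 20; python3 -m creep '[[0.2,0,0,0,0],[0.2,0,0,0,0],[0.2,0,0,0,0],[0.2,0,0,0,0],[0.2,0,0,0,0]]' 20
```

```text
clock: 14.5
position: [0.6293, -0.3055, 0.0612]
ee_rot: [-0.001, 0.925, 0.379, -0.0]
contact_force: [-0.1, 0.1, -0.2]
width: 0.0599
gripper_force: 0.0
clock: 15.3
position: [0.6274, -0.3044, 0.0186]
ee_rot: [-0.002, 0.992, 0.123, -0.003]
contact_force: [-0.6, 0.6, 0.6]
width: 0.06
gripper_force: 0.0
clock: 15.8
position: [0.6299, -0.3059, 0.0222]
ee_rot: [0.0, 0.993, 0.122, 0.0]
contact_force: [0.3, 0.0, -1.8]
width: 0.0416
gripper_force: 20.9
```

Width 41.6 mm: on the flats. Grip harder, lift, and carry it above the spindle.

```bash
python3 -m creep '[[0.2,0,0,0,0],[0.2,0,0,0,0],[0.2,0,0,-0.05,0],[0.2,0,0,-0.15,0],[0.2,0,0,-0.25,0],[0.2,0,0,-0.35,0],[0.2,0,0,-0.45,0],[0.2,0,0,-0.45,0]]' 70; python3 -m creep '[[0.2,0,-0.08,0,0.0172],[0.2,-0.002,-0.16,0,0.0172],[0.2,-0.003,-0.24,0,0.0172],[0.2,-0.004,-0.32,0,0.0172],[0.2,-0.005,-0.4,0,0.0172],[0.2,-0.006,-0.48,0,0.0172],[0.2,-0.007,-0.58,0,0.0172],[0.2,-0.007,-0.67,0,0.0172],[0.2,-0.007,-0.75,0,0.0172],[0.2,-0.007,-0.798,0,0.0172]]';python3 -m creep '[[0.2,0,0,0,0],[0.2,0,0,0,0],[0.2,0,0,0,0],[0.2,0,0,0,0],[0.2,0,0,0,0]]'
python3 - <<'E'
from h import *
c=cam('top');s=cam('side');print(manip.get_state())
V=[]
for im,(x,y,w,h) in((c,(245,170,80,80)),(s,(240,90,100,100))):
    V.append(cv2.resize(np.ascontiguousarray(im['frame'][y:y+h,x:x+w,::-1]),(400,400),interpolation=cv2.INTER_CUBIC))
cv2.imwrite('pics/carry.png',cv2.convertScaleAbs(np.hstack(V),alpha=1.6,beta=15))
E
```

```text
clock: 16.6
position: [0.633, -0.3077, 0.2562]
ee_rot: [0.005, 0.993, 0.122, 0.007]
contact_force: [0.9, -0.3, -1.9]
width: 0.0406
gripper_force: 71.2
clock: 17.6
position: [0.5279, 0.0834, 0.2458]
ee_rot: [-0.001, 0.998, 0.069, -0.001]
contact_force: [0.2, 0.3, -2.5]
width: 0.0406
gripper_force: 71.3
clock: 18.1
position: [0.5303, 0.0796, 0.2466]
ee_rot: [0.0, 0.998, 0.067, -0.0]
contact_force: [0.5, -0.8, -3.1]
width: 0.0403
gripper_force: 71.4
{'clock': 18.2, 'qpos': array([1.96487397e-02, 2.16699904e-01, 1.58350536e+00, 1.56605815e-05,
       1.34147124e+00, 1.45588482e+00]), 'qd': array([ 0.00420522, -0.00247478,  0.00029794, -0.00017959, -0.00092355,
       -0.0012234 ]), 'effort': array([-5.09996855e-03, -3.91775930e+01, -2.53928071e+01, -1.00764042e-03,
        3.96721764e-03, -6.38120346e-04]), 'position': array([0.53022732, 0.07983838, 0.24669622]), 'ee_rot': array([-9.61268593e-06,  9.97737665e-01,  6.72275995e-02, -4.15127939e-05]), 'contact_force': array([-0.2835072 , -0.57993494, -2.98291939]), 'moment': array([-0.01660266,  0.01217796,  0.00691703]), 'gripper_force': 71.34880190016702, 'width': 0.04035114682705595}
```

View pics/carry.png

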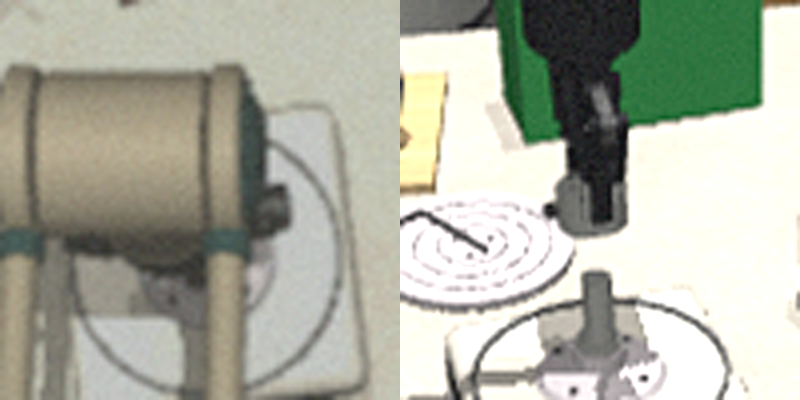

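The collar is in the hand with its screw to the front (side crop (550,210)), directly above the spindle end at (598,275). I'll lower it in small steps, watching the force.

```bash
python3 -m creep '[[0.2,0,0,0.03,0],[0.2,0,0,0.06,0],[0.2,0,0,0.083,0],[0.2,0,0,0.083,0],[0.2,0,0,0.083,0]]' ; python3 -m creep '[[0.2,0,0,0.008,0],[0.2,0,0,0.016,0],[0.2,0,0,0.016,0],[0.2,0,0,0.016,0]]'
```

```text
clock: 18.7
position: [0.5302, 0.0804, 0.2054]
ee_rot: [-0.0, 0.998, 0.068, 0.0]
contact_force: [0.2, -0.3, -2.2]
width: 0.0404
gripper_force: 71.3
clock: 19.1
position: [0.53, 0.0806, 0.1973]
ee_rot: [-0.0, 0.998, 0.068, 0.0]
contact_force: [-0.1, -0.2, -2.7]
width: 0.0406
gripper_force: 71.3
```

```bash
python3 -m creep '[[0.2,0,0,0.004,0],[0.2,0,0,0.008,0],[0.2,0,0,0.008,0]]' ; python3 -m creep '[[0.2,0,0,0.004,0],[0.2,0,0,0.008,0],[0.2,0,0,0.008,0]]';  python3 -m creep '[[0.2,0,0,0.004,0],[0.2,0,0,0.008,0],[0.2,0,0,0.008,0]]'
```

```text
clock: 19.4
position: [0.5298, 0.0806, 0.193]
ee_rot: [-0.0, 0.998, 0.068, -0.0]
contact_force: [-0.7, 0.1, -2.2]
width: 0.0409
gripper_force: 71.3
clock: 19.7
position: [0.5298, 0.0805, 0.1889]
ee_rot: [-0.0, 0.998, 0.068, -0.0]
contact_force: [-0.3, -0.9, -3.0]
width: 0.0405
gripper_force: 71.3
clock: 20.0
position: [0.5298, 0.0805, 0.1849]
ee_rot: [-0.0, 0.998, 0.068, -0.0]
contact_force: [0.4, -0.3, -2.6]
width: 0.0402
gripper_force: 71.3
```

The collar is on the spindle with no resistance, and the screw is past the end level. Continuing down.

```bash
python3 -m creep '[[0.2,0,0,0.006,0],[0.2,0,0,0.012,0],[0.2,0,0,0.02,0],[0.2,0,0,0.02,0]]' ; python3 -m creep '[[0.2,0,0,0.01,0],[0.2,0,0,0.02,0],[0.2,0,0,0.03,0],[0.2,0,0,0.034,0],[0.2,0,0,0.034,0]]';  python3 -m creep '[[0.2,0,0,0.004,0],[0.2,0,0,0.008,0],[0.2,0,0,0.012,0],[0.2,0,0,0.012,0]]'
```

```text
clock: 20.4
position: [0.5295, 0.0805, 0.1745]
ee_rot: [-0.0, 0.998, 0.068, -0.001]
contact_force: [-0.9, -0.3, -2.5]
width: 0.0404
gripper_force: 71.3
clock: 20.9
position: [0.5297, 0.0805, 0.1578]
ee_rot: [-0.0, 0.998, 0.068, -0.001]
contact_force: [-0.0, 0.6, -2.5]
width: 0.0405
gripper_force: 71.3
clock: 21.3
position: [0.5298, 0.0805, 0.152]
ee_rot: [-0.0, 0.998, 0.068, -0.0]
contact_force: [1.1, 0.2, -2.7]
width: 0.0403
gripper_force: 71.3
```

```bash
python3 -m creep '[[0.2,0,0,0.004,0],[0.2,0,0,0.008,0],[0.2,0,0,0.008,0]]' ; python3 -m creep '[[0.2,0,0,0.004,0],[0.2,0,0,0.008,0],[0.2,0,0,0.008,0]]'
```

```text
clock: 21.6
position: [0.5303, 0.0805, 0.1503]
ee_rot: [0.0, 0.998, 0.068, 0.001]
contact_force: [-3.9, -0.8, 9.3]
width: 0.0403
gripper_force: 72.6
clock: 21.9
position: [0.5304, 0.0806, 0.1502]
ee_rot: [0.0, 0.998, 0.068, 0.002]
contact_force: [-9.4, -0.7, 30.3]
width: 0.0409
gripper_force: 75.1
```

It is seated: the stop is at TCP z = 0.1502, as predicted, with a push of 30 N. I'll let it settle and check it in the picture.

```bash
python3 -m creep '[[0.2,0,0,0,0],[0.2,0,0,0,0],[0.2,0,0,0,0],[0.2,0,0,0,0],[0.2,0,0,0,0]]'
python3 - <<'E'
from h import *
c=cam('top');s=cam('side')
V=[]
for im,(x,y,w,h) in((c,(230,160,200,200)),(s,(240,130,100,100))):
    V.append(cv2.resize(np.ascontiguousarray(im['frame'][y:y+h,x:x+w,::-1]),(400,400),interpolation=cv2.INTER_CUBIC))
cv2.imwrite('pics/end.png',cv2.convertScaleAbs(np.hstack(V),alpha=1.5,beta=15))
E
```

```text
clock: 22.4
position: [0.5304, 0.0805, 0.1501]
ee_rot: [0.0, 0.998, 0.068, 0.002]
contact_force: [-8.9, -0.8, 30.3]
width: 0.0408
gripper_force: 75.1
```

View pics/end.png

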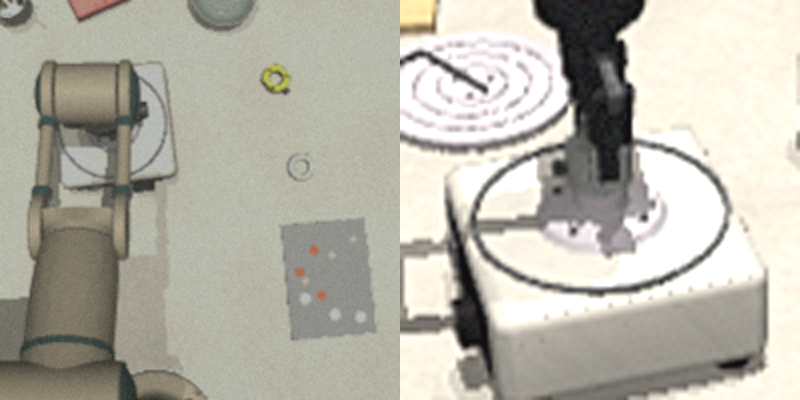

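The collar sits on the shoulder with its screw to the front (side crop (557,170)); the yellow collar (275,78) and the spacer (300,165) are untouched. Force is steady at 30 N, so I'll hand it in.

```bash
python3 -c "
from rig import manip
print(manip.sign_off())"
```

```text
the job is handed in; nothing more can be done
None
```

The job is handed in: I turned the spindle's flat about 81° to face the front (alignment good to roughly a degree or two), slid the steel collar down onto the shoulder with its set screw to the front, and am still gripping it and pressing down with about 30 N.

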